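# Switch on the yellow supply box under its push-to-open flap

### The job

Switch on the yellow supply box at the workbench: press down on the front of its yellow flap and take your hand off so that the catch lets the flap spring ajar, push the flap right back with a fingertip until it stays open, then push the green start button fully in and let go. Use the fingers only to touch and push, never to grip or pick anything up. Leave the blue box shut, the red stop button alone, and the tin, tape measure and padlock where they stand.

Things in the scene. Friction and masses are not known exactly. Their poses are not given: they have to be found in the camera images.
- yellow_box: grey sheet-steel box with a yellow flap, screwed to the bench: 150 mm deep (x), 240 mm wide (y), rim 85 mm high. Origin: centre of the underside; x from the front (robot side) to the hinge side, y left, z up. Inside, 55 mm above the bench, a black panel with two 18 mm high sockets on the left (y +65 mm), the catch plunger in the middle, the buttons on the right (y -75 mm)
- yellow_press (a point): the place to press, on top of the yellow flap: on its centre line, 30 mm in from the front edge, marked by a black ring 26 mm across. Moves with the flap; 100 mm above the bench when shut
- yellow_lip (a point): middle of the lower front edge of the yellow flap (moves with it): 155 mm from the hinge axis, 10 mm below the flap's underside; this turned-down edge is 4 mm thick. Shut, it is 85 mm above the bench and 8 mm in front of the box; ajar, about 157 mm above the bench
- yellow_hinge (a point): the middle of the flap's hinge axis, along the box's y, 72 mm behind the box's centre and 95 mm above the bench; does not move. The point's axes are the box's
- yellow_flap (a joint): opening angle of the yellow flap (155 mm from hinge to front edge, 248 mm wide, 4 mm sheet, about 0.24 kg): 0 shut, -0.06 pressed fully down (some 8 mm at the place to press), about 0.47 sprung ajar, resting on the plunger, 1.57 upright, 1.83 the rear stop. Past upright it stays open by its weight; let go before that, it falls back onto the plunger. Over 40 N damages it
- yellow_catch (a joint): travel of the push-push catch, a sprung white plunger 12 mm thick, 95 mm in front of the hinge, on the centre line: 0 latched, -0.006 m pressed fully, +0.048 m sprung out. Pushed fully down and let go, it springs out within half a second and holds the flap ajar; at the place to press this takes 6 to 9 N, then the flap meets a stop. Pushing the ajar flap down again latches it
- yellow_start_top (a point): centre of the top of the green start button: 26 mm wide, moves straight down 6 mm, about 5 N to push fully in (over 40 N damages it). 77 mm above the bench, 8 mm below the box rim; in the box frame 36 mm to the front and 75 mm to the right of the centre. Reached only with the flap open
- yellow_start (a joint): travel of the green start button: 0 out, 0.006 m fully in; it springs back when let go
- yellow_stop (a joint): travel of the red stop button, the same as the green one, 54 mm behind it (away from the robot): 0 out, 0.006 m in; not to be pressed
- blue_box: the second supply box with a blue flap, alike in every size, to be left shut; frame as for the yellow box
- blue_flap (a joint): opening angle of the blue flap: 0 shut, negative pressed down, positive open
- tin: a small steel paint tin with a green label band, 66 mm across and 75 mm high, loose; origin at the centre of its underside
- tape: a black and orange tape measure, 66 x 38 x 62 mm high, loose; origin at the centre of its underside
- padlock: a brass padlock standing with its steel shackle up, 20 x 42 mm, 67 mm high, loose; origin at the centre of its underside

How it is judged:
By the outcome, as a careful person would: the job done as asked, in the order asked, and still so for the second after the job is handed in, with the robot touching nothing.
It also fails if it takes over 51 s, if anything falls off the work surface, if the arm or the gripper's body presses on something with over 40 N, if the wrist force passes 120 N, or if a joint passes its speed limit or range.

### The arm

A 7-joint arm with a two-finger parallel gripper is mounted at the origin on the work surface. World frame = base frame: x ahead of the robot, y to its left, z up, the work surface at z = 0. Lengths are in m, angles in rad, forces in N, time in s.
With the tool pointing down it reaches from about 0.425 to 0.925 m from the base axis. Payload 6.8 kg.
Tool frame: the origin (TCP) lies on the front face of the gripper's body, between the roots of the fingers; the fingertips stand 73 mm ahead of it and the grasp point (between the pads) lies 54 mm ahead of it; z points along the fingers, y is the line along which they close (so a half turn about z gives the same grasp; the last joint's range is limited). The gripper opens to 85 mm and grips with 20 to 120 N. Pads are 22 mm wide; open, the fingers measure 114 mm over their backs; the gripper's body (76 mm by 85 mm) begins 54 mm behind the grasp point. The pads swing forward as they close: fully open they stand 13 mm farther back than shut.
Start: joints at [-1.377, 0.477, 0.022, 1.555, -0.011, 1.109, -0.083], TCP at [0.201, 0.645, 0.304] pointing down, gripper open.
Joint ranges: [-2.96, 2.96], [-0.34, 2.1], [-1.41, 1.46], [0.24, 2.44], [-1.37, 4.51], [0.17, 1.92], [-2.96, 2.96]. Speed limits (rad/s): [2.39, 2.39, 3.14, 3.14, 3.14, 3.14, 3.14].

### API

Orientations are given as a rotation vector (axis times angle).
In Python, from station import monitor, optics, manip gives the robot as it stands.
- The arm moves only by the tool jog_arm, never from a script. Its argument "rows" is text: rows parted by semicolons, each of 4 numbers parted by spaces: the shift along the tool's x, y, z in mm, then the turn about the tool's z in rad. In form: tx ty tz spin; .... A call has 1 to 10 rows; each row is the pose to reach, as a shift and turn from the pose commanded when the call began, along the tool's axes at that moment; what a row does not reach only later rows make up. A row lasts 1/8 s, in which the tool goes at most 62.5 mm and 10.7 degrees, less where a joint would pass 70% of its speed; a pose out of reach is approached as far as the arm can. A call with a gripper value outside its range is refused whole. "claw" is the opening in per cent of the stroke, from 0 (shut) to 100 (fully open), set as the call begins (left out, the last holds). The fingers move at their own pace and stop on an object; "squeeze" is the grip in N (left out, the last holds). Time passes only in rows, so rows that repeat a pose let the fingers close. It gives the time, the measured TCP pose, the force, the opening and the grip force at its end, in the units of the state.
- monitor.get_state(): the state, without advancing time (a new reading comes with each control period).
- optics.snapshot(name): name is "scene" or "top"; returns a dict with "frame" (384x512x3 uint8, red, green, blue), "camera_matrix" (3x3 intrinsics, pixels), "k1" (the pictures are not rectified: a ray, as slopes to the right and down, at radius r is drawn at 1 + k1 r^2 times it, then the intrinsics apply), "eye" and "orientation" of the camera in the world. Camera axes: x right, y down, z forward; pixel columns grow to the right and rows downward; lengths in m; the calibration is good to about 2 mm. A picture is of the moment at which its call begins. There is no depth.
- manip.finish_job(): hands the job in; it is judged then, once.
The state is a dict: "time": time; "q": joint angles; "joint_velocities": joint speeds; "effort": joint torques, N m; "tcp_pos": TCP position; "eef_rot": TCP orientation; "contact_force": force on the tool from outside, world axes, zero at the start; "moment": the same for the moment, N m; "width": opening from 0.0 (shut) to 1.0 (fully open); "grip_force": force on a finger pad.
Only numpy, scipy, OpenCV 4.12 (cv2) and the standard library are available. Lean on these libraries where they do the work, as an engineer would, in place of code of your own. Each camera call takes 0.05 s, during which the arm holds its last target. There are 200 camera calls.

## Working session

There is one attempt and no reset: what is moved stays moved. The work goes in short steps, Python scripts to look and compute and a tool call to move; the robot and the scene stay as the last step left them, time stands still between calls to the robot, and variables do not carry over. Pictures are saved under pics/ and viewed, at most 10 in all, crops included, and the job is handed in when it is done.

Besides the shell and the picture viewer there is one more tool, called after "Emit:" in YAML: its name, and indented under it one key for each argument. jog_arm: Moves the arm, as the interface text tells. Its arguments: {"type":"object","properties":{"rows":{"type":"string"},"claw":{"type":"number"},"squeeze":{"type":"number"}},"required":["rows"]}

```bash
mkdir -p pics; ls
python3 - <<'E'
from station import monitor, optics
import cv2
s=monitor.get_state(); print({k:s[k] for k in('time','tcp_pos','eef_rot','contact_force','width')})
for n in('scene','top'):
    d=optics.snapshot(n); cv2.imwrite(f'pics/{n}0.png',d['frame'][:,:,::-1]); print(n,d['camera_matrix'],d['k1'],d['eye'],d['orientation'])
E
```

```text
pics
{'time': 0.0, 'tcp_pos': array([0.20053742, 0.64404132, 0.30292828]), 'eef_rot': array([-4.72267067e-01, -3.10577903e+00,  2.83762351e-03]), 'contact_force': array([-0.5634075 ,  0.90539613,  0.01279501]), 'width': 0.9973903849282755}
scene [[497.22751012   0.         255.29085728]
 [  0.         497.22751012 184.99938719]
 [  0.           0.           1.        ]] -0.019540417769705387 [ 1.07773173 -0.68127841  0.92452649] [-2.30222735 -0.69794947  0.25497459]
top [[346.78636545   0.         256.0497723 ]
 [  0.         346.78636545 194.26975238]
 [  0.           0.           1.        ]] 0.0001751070544475513 [ 0.50887361 -0.02507996  0.81204036] [-2.16436224  2.10171638 -0.20971862]
```

View pics/scene0.png

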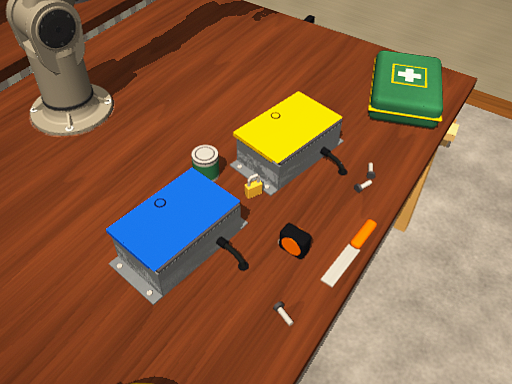

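View pics/top0.png

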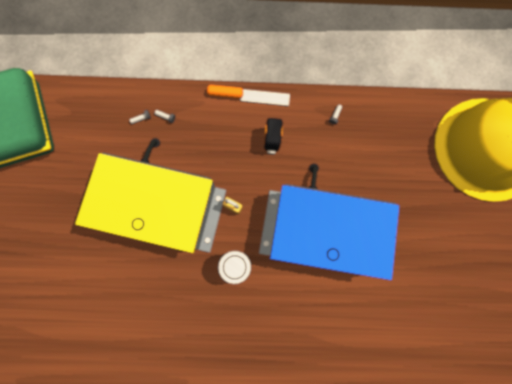

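The scene view shows the yellow box with its ring at (275,115). In the top view the ring is at (138,224) and the flap corners are near (98,154), (213,180), (194,252) and (76,226). The padlock is at (232,205) and the tin at (235,268).

```bash
cat > h.py <<'E'
import numpy as np, cv2
from scipy.spatial.transform import Rotation as R
from station import monitor, optics
def ray(d,uv):
    K=d['camera_matrix']; k=d['k1']
    p=cv2.undistortPoints(np.float64(uv).reshape(-1,1,2),K,np.array([k,0,0,0.]))[:,0]
    return R.from_rotvec(d['orientation']).apply(np.c_[p,np.ones(len(p))])
def at_z(d,uv,z):
    r=ray(d,uv); return d['eye']+r*((z-d['eye'][2])/r[:,2])[:,None]
def tool(p):  # world point -> shift in tool axes, mm
    s=monitor.get_state(); return R.from_rotvec(s['eef_rot']).inv().apply(np.array(p)-s['tcp_pos'])*1000
E
python3 - <<'E'
from h import *
for n in('scene','top'):
    d=optics.snapshot(n); h=cv2.cvtColor(d['frame'],cv2.COLOR_RGB2HSV)
    m=cv2.inRange(h,(25,150,120),(35,255,255))
    c=[x for x in cv2.findContours(m,cv2.RETR_CCOMP,cv2.CHAIN_APPROX_NONE)[0] if 1500<cv2.contourArea(x)<20000 and 60<cv2.boundingRect(x)[0]<400]
    for x in c:
        hull=cv2.convexHull(x); a=cv2.approxPolyDP(hull,8,True)[:,0]
        P=at_z(d,a,.099); print(n,a.tolist(),'\n',P.round(4),np.linalg.norm(P-np.roll(P,-1,0),axis=1).round(3),'mean',P.mean(0).round(4))
    m2=cv2.morphologyEx(m,cv2.MORPH_CLOSE,np.ones((7,7)))
    u=(275,115) if n=='scene' else (138,224)
    g=cv2.cvtColor(d['frame'],cv2.COLOR_RGB2GRAY)[u[1]-12:u[1]+13,u[0]-12:u[0]+13].astype(float)
    w=np.clip(np.median(g)-15-g,0,None); yy,xx=np.mgrid[-12:13,-12:13]; w[xx**2+yy**2>144]=0
    uv=(u[0]+(w*xx).sum()/w.sum(),u[1]+(w*yy).sum()/w.sum()); print('ring',uv,at_z(d,uv,.1))
    if n=='top': print('tin',at_z(d,(235,267),.075),'padlock',at_z(d,(232,205),.05))
s=monitor.get_state(); print(R.from_rotvec(s['eef_rot']).as_matrix().round(3))
E
```

```text
scene [[341, 117], [278, 162], [234, 133], [296, 92]] 
 [[0.7155 0.299  0.099 ]
 [0.6674 0.0622 0.099 ]
 [0.5211 0.0888 0.099 ]
 [0.5636 0.326  0.099 ]] [0.242 0.149 0.241 0.154] mean [0.6169 0.194  0.099 ]
ring (np.float64(271.75500400320254), np.float64(109.81489191353083)) [[0.55067358 0.22040898 0.1       ]]
top [[99, 154], [211, 180], [192, 251], [76, 224]] 
 [[0.716  0.3011 0.099 ]
 [0.6672 0.0616 0.099 ]
 [0.519  0.0924 0.099 ]
 [0.5666 0.3315 0.099 ]] [0.244 0.151 0.244 0.152] mean [0.6172 0.1966 0.099 ]
ring (np.float64(137.62857142857143), np.float64(223.96466165413534)) [[0.57027677 0.20623831 0.1       ]]
tin [[0.48900579 0.00524121 0.075     ]] padlock [[0.62274633 0.01812858 0.05      ]]
[[-0.955  0.297 -0.   ]
 [ 0.297  0.955 -0.001]
 [-0.    -0.001 -1.   ]]
```

Emit:
jog_arm:
  rows: "-483 -309 50 -0.1; -483 -309 50 -0.1; -483 -309 50 -0.1; -483 -309 50 -0.1; -483 -309 50 -0.1; -483 -309 50 -0.1; -483 -309 50 -0.1; -483 -309 50 -0.1; -483 -309 50 -0.1; -483 -309 50 -0.1"
  claw: 0

```text
time: 1.45
tcp_pos: [0.5725, 0.2004, 0.2535]
eef_rot: [0.329, 3.123, -0.004]
contact_force: [-0.1, 0.8, -0.5]
width: -0.004
grip_force: 0.0
```

Emit:
jog_arm:
  rows: "0 0 0 0; 0 0 0 0; 0 0 0 0; 0 0 0 0"

```text
time: 1.95
tcp_pos: [0.5694, 0.2071, 0.2541]
eef_rot: [-0.313, -3.126, -0.001]
contact_force: [0.6, 0.6, 0.2]
width: 0.003
grip_force: 0.0
```

Emit:
jog_arm:
  rows: "0 0 30 0; 0 0 60 0; 0 0 65 0; 0 0 67 0; 0 0 67 0"

```text
time: 2.58
tcp_pos: [0.5705, 0.2062, 0.188]
eef_rot: [0.316, 3.124, 0.001]
contact_force: [0.5, 0.4, 0.3]
width: 0.002
grip_force: 0.0
```

Emit:
jog_arm:
  rows: "0 0 2 0; 0 0 4 0; 0 0 6 0; 0 0 8 0; 0 0 10 0; 0 0 12 0; 0 0 12 0; 0 0 12 0"

```text
time: 3.58
tcp_pos: [0.57, 0.2059, 0.1749]
eef_rot: [0.317, 3.126, 0.0]
contact_force: [-0.3, -0.0, 0.3]
width: -0.004
grip_force: 0.0
```

TCP is at 0.175, so the tip is about 2 mm above the flap. I press on in small steps.

Emit:
jog_arm:
  rows: "0 0 2 0; 0 0 4 0; 0 0 6 0; 0 0 6 0; 0 0 6 0"

```text
time: 4.2
tcp_pos: [0.57, 0.206, 0.1694]
eef_rot: [0.317, 3.126, 0.0]
contact_force: [-1.8, 0.1, 4.9]
width: -0.001
grip_force: 2.7
```

Emit:
jog_arm:
  rows: "0 0 2 0; 0 0 4 0; 0 0 4 0"

```text
time: 4.58
tcp_pos: [0.57, 0.206, 0.1653]
eef_rot: [0.316, 3.126, 0.0]
contact_force: [-1.8, -0.4, 5.6]
width: 0.002
grip_force: 2.9
```

Emit:
jog_arm:
  rows: "0 0 1 0; 0 0 2 0; 0 0 2 0; 0 0 2 0"

```text
time: 5.08
tcp_pos: [0.5701, 0.206, 0.1638]
eef_rot: [0.317, 3.125, 0.001]
contact_force: [-2.9, -0.5, 9.0]
width: -0.002
grip_force: 4.5
```

Emit:
jog_arm:
  rows: "0 0 1 0; 0 0 1 0; 0 0 1 0"

```text
time: 5.45
tcp_pos: [0.5701, 0.206, 0.1637]
eef_rot: [0.317, 3.125, 0.001]
contact_force: [-6.6, -1.8, 15.9]
width: -0.002
grip_force: 8.0
```

The flap is hard on its stop: the force rose to 16 N with no further travel. I let go by going straight up.

Emit:
jog_arm:
  rows: "0 0 -50 0; 0 0 -110 0; 0 0 -110 0; 0 0 -110 0; 0 0 -110 0; 0 0 -110 0; 0 0 -110 0"

```text
time: 6.32
tcp_pos: [0.5698, 0.2058, 0.2711]
eef_rot: [-0.316, -3.125, 0.001]
contact_force: [0.1, 1.0, 0.0]
width: -0.0
grip_force: 0.0
```

Run:
```python
from h import *
d=optics.snapshot('scene'); cv2.imwrite('pics/s1.png',cv2.resize(d['frame'][60:260,130:400,::-1],None,fx=2.5,fy=2.5))
print(monitor.get_state()['tcp_pos'])
```

```text
[0.56982438 0.20581922 0.27131324]
```

View pics/s1.png

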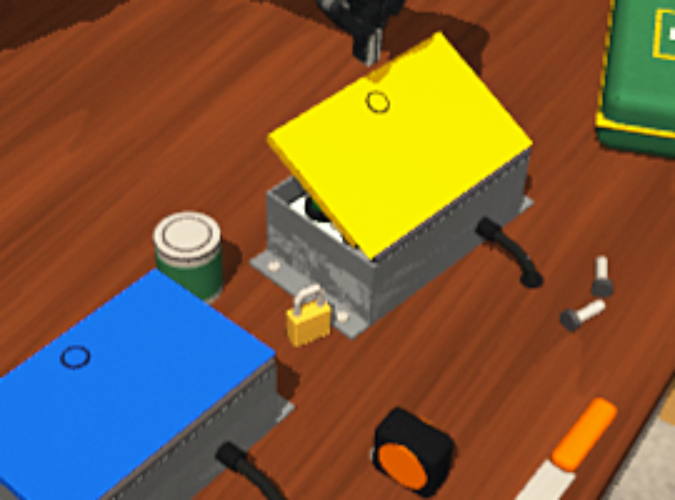

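The flap is ajar, with its front edge running from (270,135) to (440,35) and the fingertip above it at (370,60). I move in front of the lip and lower the tip below it.

Emit:
jog_arm:
  rows: "50 0 0 0; 50 0 0 0; 50 0 0 0; 50 0 30 0; 50 0 63 0; 50 0 63 0; 50 0 63 0; 50 0 63 0"

```text
time: 7.38
tcp_pos: [0.522, 0.2162, 0.2104]
eef_rot: [0.317, 3.123, 0.002]
contact_force: [0.3, -0.3, 0.2]
width: -0.002
grip_force: 0.0
```

Emit:
jog_arm:
  rows: "-10 0 0 0; -18 0 0 0; -22 0 0 0; -24 0 -4 0; -28 0 -10 0; -32 0 -18 0; -32 0 -18 0"

```text
time: 8.25
tcp_pos: [0.5522, 0.2094, 0.2278]
eef_rot: [-0.317, -3.125, -0.0]
contact_force: [-5.6, 0.2, 1.4]
width: -0.001
grip_force: 2.6
```

Emit:
jog_arm:
  rows: "-4 0 -8 0; -9 0 -15 0; -14 0 -22 0; -19 0 -29 0; -25 0 -35 0; -31 0 -41 0; -36 0 -46 0; -42 0 -51 0; -42 0 -51 0"

```text
time: 9.38
tcp_pos: [0.5942, 0.2009, 0.2784]
eef_rot: [0.317, 3.125, 0.001]
contact_force: [-1.3, 0.2, -0.4]
width: -0.004
grip_force: 0.4
```

Run:
```python
from h import *
d=optics.snapshot('scene'); cv2.imwrite('pics/s2.png',cv2.resize(d['frame'][20:220,150:420,::-1],None,fx=2.5,fy=2.5))
```

```text
(no output)
```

View pics/s2.png

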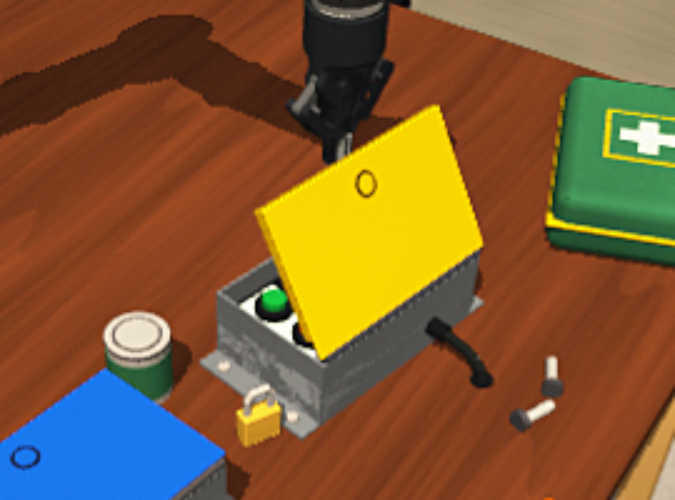

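The finger holds the flap at about 1 rad with its upper edge at (350,160), and the green button is visible at (273,302). I carry on past upright.

Emit:
jog_arm:
  rows: "-9 0 -6 0; -18 0 -11 0; -27 0 -16 0; -36 0 -20 0; -46 0 -23 0; -56 0 -26 0; -65 0 -28 0; -74 0 -29 0; -82 0 -30 0; -82 0 -30 0"

```text
time: 10.68
tcp_pos: [0.6744, 0.1843, 0.3078]
eef_rot: [0.317, 3.125, -0.0]
contact_force: [-0.2, 0.2, -0.2]
width: 0.004
grip_force: 0.0
```

Emit:
jog_arm:
  rows: "-6 0 0 0; -12 0 0 0; -18 0 0 0; -24 0 0 0; -30 0 0 0; -34 0 0 0; -34 0 0 0; -34 0 0 0"

```text
time: 11.68
tcp_pos: [0.707, 0.1779, 0.3079]
eef_rot: [-0.316, -3.125, -0.0]
contact_force: [0.2, -0.1, 0.0]
width: -0.001
grip_force: 0.0
```

Emit:
jog_arm:
  rows: "30 0 0 0; 60 0 0 0; 90 0 0 0; 122 -30 0 0; 122 -75 0 0; 122 -75 40 0; 122 -75 80 0; 122 -75 110 0; 122 -75 110 0; 122 -75 110 0"

```text
time: 12.92
tcp_pos: [0.5733, 0.129, 0.1992]
eef_rot: [0.316, 3.124, 0.001]
contact_force: [0.4, 0.2, 0.2]
width: 0.002
grip_force: 0.0
```

Run:
```python
from h import *
d=optics.snapshot('scene'); cv2.imwrite('pics/s3.png',cv2.resize(d['frame'][20:220,150:420,::-1],None,fx=2.5,fy=2.5))
for n in ('scene','top'):
    d=optics.snapshot(n); h=cv2.cvtColor(d['frame'],cv2.COLOR_RGB2HSV); m=cv2.inRange(h,(45,120,90),(75,255,255))
    c,l,st,ce=cv2.connectedComponentsWithStats(m)
    for i in range(1,c):
        if 10<st[i,4]<600: print(n,st[i],ce[i],at_z(d,ce[i],.077))
print(monitor.get_state()['tcp_pos'])
```

```text
scene [394  65  31  20 253] [409.13438735  75.31225296] [[0.78569546 0.61636116 0.077     ]]
scene [380 114  12   4  17] [385.23529412 115.17647059] [[0.80156253 0.40046092 0.077     ]]
scene [393 116  43  10 151] [416.90066225 120.90728477] [[0.88182158 0.42645674 0.077     ]]
scene [255 135  10  10  75] [259.4        139.69333333] [[0.57455948 0.12467699 0.077     ]]
scene [194 165  19  15 133] [205.42105263 171.09774436] [[ 0.52925337 -0.04228074  0.077     ]]
top [173 227   8   6  31] [176.12903226 229.4516129 ] [[0.56308715 0.13205796 0.077     ]]
[0.57338434 0.12906427 0.19947818]
```

View pics/s3.png

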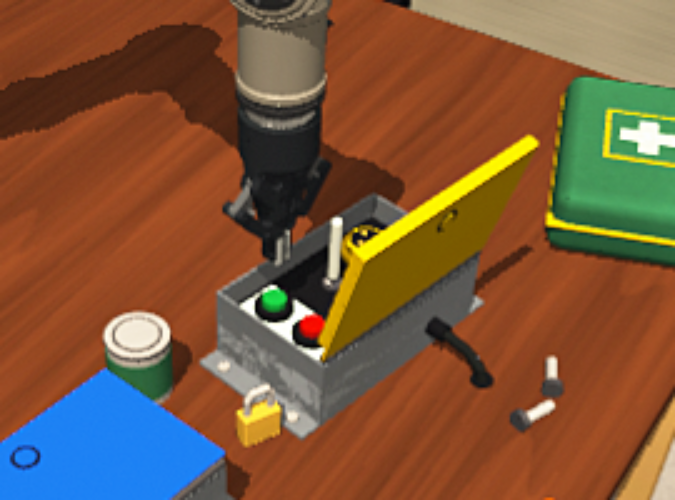

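The flap stays open past upright with its top edge at (538,140). The green button is clear at (273,302), with the fingertip above and behind it at (283,250). I press it.

Emit:
jog_arm:
  rows: "0 0 20 0; 0 0 36 0; 0 0 44 0; 0 0 47 0; 0 0 49 0; 0 0 51 0; 0 0 53 0; 0 0 53 0; 0 0 53 0"

```text
time: 14.2
tcp_pos: [0.5727, 0.1288, 0.1451]
eef_rot: [0.317, 3.125, 0.0]
contact_force: [-0.4, -0.2, 3.9]
width: -0.001
grip_force: 2.0
```

Emit:
jog_arm:
  rows: "0 0 1 0; 0 0 2 0; 0 0 2 0; 0 0 2 0"

```text
time: 14.7
tcp_pos: [0.5727, 0.1288, 0.1436]
eef_rot: [0.317, 3.125, 0.001]
contact_force: [-3.7, -0.3, 9.8]
width: 0.003
grip_force: 5.3
```

Emit:
jog_arm:
  rows: "0 0 1 0; 0 0 1 0; 0 0 1 0"

```text
time: 15.08
tcp_pos: [0.5728, 0.1288, 0.1435]
eef_rot: [0.317, 3.125, 0.001]
contact_force: [-6.3, -1.6, 18.2]
width: -0.001
grip_force: 9.2
```

Emit:
jog_arm:
  rows: "0 0 -40 0; 0 0 -80 0; 0 0 -120 0; 0 0 -150 0; 0 0 -150 0; 60 0 -150 0; 100 0 -150 0; 100 0 -150 0; 100 0 -150 0"

```text
time: 16.2
tcp_pos: [0.475, 0.1488, 0.2914]
eef_rot: [0.316, 3.126, -0.0]
contact_force: [0.4, 0.0, 0.3]
width: -0.003
grip_force: 0.0
```

Run:
```python
from h import *
d=optics.snapshot('scene'); cv2.imwrite('pics/s4.png',cv2.resize(d['frame'][20:300,100:420,::-1],None,fx=2.1,fy=2.1))
print(monitor.get_state()['contact_force'])
```

```text
[0.1804861  0.64308893 0.84470292]
```

View pics/s4.png

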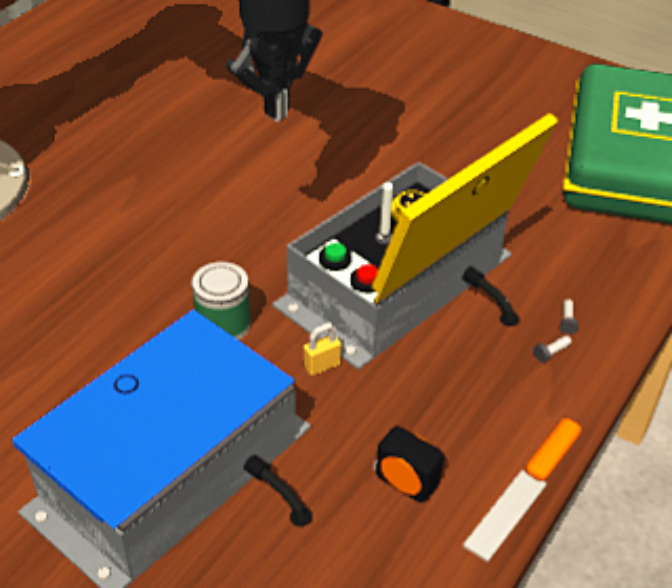

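The flap is open and both buttons are out, green at (335,255) and red at (367,275). The blue box is shut, and the tin, tape and padlock have not moved. The hand is clear at (280,100).

```bash
python3 -c "
from station import manip; print(manip.finish_job())"
```

```text
the job is handed in; nothing more can be done
None
```

The job is handed in at about 16 s of the 51 s: the yellow flap sprang ajar, was pushed back and stays open, and the green button was pushed to its stop and let go; nothing else was touched.

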